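# Make up two student microscopy kits

## Robot

A 6-joint arm with a two-finger parallel gripper is mounted at the origin on the work surface; the furniture and walls round the work are solid. World frame = base frame: x ahead of the robot, y to its left, z up, the work surface at z = 0. Lengths are in m, angles in rad, forces in N, time in s.
With the tool pointing down it reaches from about 0.35 to 0.85 m from the base axis. Payload 8.1 kg.
Tool frame: the origin (TCP) lies on the centre line of the jaws, within the pads' length; the fingertips stand robot.finger_overhang ahead of it and the grasp point (between the pads) lies 5 mm behind it (robot.finger_overhang is the distance from the TCP to the fingertips, in m); z points along the fingers, y is the direction in which the jaws open and shut (so a half turn about z gives the same grasp; the last joint's range is limited). The gripper opens to 93 mm and grips with 3 to 60 N. Pads are 15 mm wide; open, the fingers measure 128 mm over their backs; the gripper's body (75 mm by 188 mm) begins 65 mm behind the grasp point.
Start: joints at [1.132, 0.13, 1.488, -0, 1.523, -0.085], TCP at [0.208, 0.563, 0.233] pointing down, gripper open.
Joint ranges: [-2.96, 2.96], [-0.89, 2.26], [0.02, 2.5], [-1.34, 4.48], [0, 2.73], [-2.66, 2.66]. Speed limits (rad/s): [2.39, 2.39, 2.79, 3.14, 3.14, 3.14].

## Interface

Orientations are given as a rotation vector (axis times angle).
In Python, from plant import robot gives the robot as it stands. The module is installed in compiled form; this text tells all that it offers.
- The arm moves only by the tool carry_out, never from a script. Its argument "commands" is a list that holds one entry, the list of rows, each a list of 4 numbers: the shift along the tool's x, y, z in cm, then the turn about the tool's z in degrees. In form: [[[tx, ty, tz, roll], ...]]. A call has 1 to 20 rows; each row shifts and turns the commanded pose from where the row before left it, along the tool's axes as they then stand; what a row does not reach is not made up. A row lasts 1/12 s, in which the tool goes at most 41.7 mm and 7.16 degrees, less where a joint would pass 70% of its speed; a pose out of reach is approached as far as the arm can. A call is refused whole if a number of a shift passes 4.17 or a number of a turn 7.16, either way. A call with a gripper value outside its range is refused whole. "claw" is the finger opening in cm, from 0 to 9.3, set as the call begins (left out, the last holds). The fingers move at their own pace and stop on an object; "grip_force" is the grip in N (left out, the last holds). Time passes only in rows, so rows that do not move let the fingers close. It gives the time, the measured TCP pose, the force and the opening at its end, in the units of the state.
- robot.read_state(): the state, without advancing time (a new reading comes with each control period).
- robot.read_camera(name): name is "scene" or "top" or "wrist"; returns the picture (420x560x3 uint8, red, green, blue); there is no depth.
- robot.camera_params(name): a dict with "mtx" (3x3 intrinsics, pixels), "R" (3x3) and "t" (3): a world point X has camera coordinates R X + t. Camera axes: x right, y down, z forward; pixel columns grow to the right and rows downward; lengths in m; the calibration is good to about 2 mm. A picture is of the moment at which its call begins: read the wrist's pose just before it. camera_params takes no time and is no camera call; for the wrist camera it gives the pose at the moment of the call.
- robot.close_job(): hands the job in, once; it reports no verdict.
The state is a dict: "t": time; "q": joint angles; "dq": joint speeds; "joint_torque": joint torques, N m; "tool_pos": TCP position; "orientation": TCP orientation; "force": force on the tool from outside, world axes, zero at the start; "wrist_torque": the same for the moment, N m; "opening": finger opening in m.
Only numpy, scipy, OpenCV 4.12 (cv2) and the standard library are available. Lean on these libraries where they do the work, as an engineer would, in place of code of your own. Each camera call takes 0.05 s, during which the arm holds its last target.

## Task

Make up the two practical kits. The blue tray gets the hand magnifier laid along its long mark and the amber dropper bottle stood on its square mark; the orange tray gets the black marker laid along its long mark, the white dropper bottle with the red cap stood on its square mark, and the black lens tube, pulled straight up out of its grey foam block, stood on its round mark. Keep the bottles and the tube upright throughout, and leave the red marker and the round dish where they are.

Things in the scene. Friction and masses are not known exactly. Their poses are not given: they have to be found in the camera images.
- blue_tray: Blue tray, 170 (own x) by 160 (own y) mm, origin under its centre, fixed; place and yaw vary. Floor 4 mm above the bench, rim 4 mm wide and 9 mm high. Flush dark marks: long, 54 x 136 mm along own y, centred at own x = -45 mm, y = 0; square, 46 mm a side, centred at own x = +35 mm, y = 0.
- orange_tray: Orange tray, 170 (own x) by 160 (own y) mm, origin under its centre, fixed; place and yaw vary. Floor 4 mm above the bench, rim 4 mm wide and 9 mm high. Flush dark marks: long, 32 x 146 mm along own y, centred at own x = -45 mm, y = 0; square, 46 mm a side, centred at own x = +35 mm, y = +42 mm; round, 46 mm across, centred at own x = +35 mm, y = -42 mm.
- foam_block: Grey foam block, 80 x 80 x 45 mm high, fixed to the bench but found at a different place and yaw each time, with one round upright cutout at its centre, 35 mm deep, that holds the lens tube; origin under its centre.
- lens_tube: Black upright lens tube with a greenish lens in its top, 30 mm in diameter, 80 mm long, about 60 g; origin at the centre of its underside, own z up its length. At the start it stands 35 mm deep in the foam block, held by light friction (up to about 6 N to draw it out, straight up), with its upper 45 mm showing (its top 90 mm above the bench).
- amber_bottle: Amber (brown) dropper bottle with a whitish nozzle, standing; round body 34 mm in diameter up to 53 mm high, narrow cap above it (21 mm), 78 mm high in all; about 35 g; origin at the centre of its underside, z up.
- redcap_bottle: White dropper bottle with a red cap, standing; same sizes as the amber bottle: body 34 mm in diameter up to 53 mm high, cap 21 mm, 78 mm in all; about 35 g; origin at the centre of its underside, z up.
- magnifier: Black hand magnifier lying flat on the bench, 125 mm long along its own y: a round lens in a frame, 50 mm across and 10 mm thick, from y = +12 to +62 mm, and a round handle, 13 mm in diameter, from y = -62 to +12 mm; about 50 g; origin at the middle of its length, on the bench (underside). When laid in the tray either end may point either way.
- black_marker: Black. Felt marker pen lying flat on the bench, 12 wide x 129 long x 13 mm high, long along its own y; origin at the middle of its underside. 14 g. When laid in the tray either end may point either way.
- red_marker: Red. Felt marker pen lying flat on the bench, 12 wide x 129 long x 13 mm high, long along its own y; origin at the middle of its underside. Bystander: not to be moved.
- dish: Covered round dish with a pinkish filling, 65 mm across, 14 mm high, on the bench; origin at the centre of its underside. Bystander: not to be moved.
Things that resemble listed ones, but are neither listed nor needed, are in the scene too. Leave any turquoise look-alike of the black_marker alone. There is more than one size of the blue_tray; the job needs the larger.

How it is judged:
By the outcome, as a careful person would: the job done as asked, in the order asked, and still so for the second after the job is handed in, with the robot touching nothing.
It also fails if it takes over 144 s, if anything falls off the work surface, if the arm or the gripper's body presses on something with over 40 N, if the wrist force passes 120 N, or if a joint passes its speed limit or range.

## Working session

There is one attempt and no reset: what is moved stays moved. The work goes in short steps, Python scripts to look and compute and a tool call to move; the robot and the scene stay as the last step left them, time stands still between calls to the robot, and variables do not carry over. Pictures are saved under pics/ and viewed, and the job is handed in when it is done.

Besides the shell and the picture viewer there is one more tool, called after "Call:" as name(argument=value, ...) on one line, values as JSON. carry_out: Moves the arm, as the interface text tells. Its arguments: {"type":"object","properties":{"commands":{"type":"array","items":{"type":"array","items":{"type":"array","items":{"type":"number"}}}},"claw":{"type":"number"},"grip_force":{"type":"number"}},"required":["commands"]}

```bash
mkdir -p pics; python3 - <<'E'
from plant import robot
import cv2
print(robot.read_state()); print(robot.finger_overhang)
for n in ["scene","top","wrist"]:
    p=robot.camera_params(n); print(n,p)
    cv2.imwrite(f"pics/{n}0.png",cv2.cvtColor(robot.read_camera(n),cv2.COLOR_RGB2BGR))
E
```

```text
{'t': 0.0, 'q': array([ 1.13160637e+00,  1.31124805e-01,  1.48926883e+00, -1.23650200e-05,
        1.52297499e+00, -8.53985145e-02]), 'dq': array([ 0.00064086, -0.00038051, -0.0008695 ,  0.0017217 ,  0.00054777,
        0.00024369]), 'joint_torque': array([-1.42495137e-03, -5.59833705e+01, -4.91759419e+01,  7.65659055e-02,
        3.53752426e-02, -8.74460466e-05]), 'tool_pos': array([0.20763028, 0.56236432, 0.23161487]), 'orientation': array([-5.52760403e-01, -3.09212464e+00,  2.69892310e-03]), 'force': array([-0.40220127,  0.62679021, -0.15200521]), 'wrist_torque': array([-0.0216919 , -0.00734317, -0.03168423]), 'opening': 0.09305114954369634}
0.014
scene {'mtx': array([[523.24330598,   0.        , 289.91767442],
       [  0.        , 523.24330598, 201.68227126],
       [  0.        ,   0.        ,   1.        ]]), 'R': array([[-0.90295228, -0.42969433, -0.00632212],
       [-0.32720463,  0.69697057, -0.63809808],
       [ 0.27859345, -0.57410349, -0.76992913]]), 't': array([0.41210367, 0.22935045, 1.32318479])}
top {'mtx': array([[403.03551755,   0.        , 282.22730353],
       [  0.        , 403.03551755, 212.7956256 ],
       [  0.        ,   0.        ,   1.        ]]), 'R': array([[-0.00623053, -0.99978897, -0.01957517],
       [-0.99072409,  0.00882902, -0.13560171],
       [ 0.13574593,  0.01854872, -0.99057003]]), 't': array([-0.057425  ,  0.47906548,  1.22229244])}
wrist {'mtx': array([[327.67860617,   0.        , 284.45834471],
       [  0.        , 327.67860617, 206.52537708],
       [  0.        ,   0.        ,   1.        ]]), 'R': array([[ 0.3467457 ,  0.93795557, -0.00260256],
       [ 0.90632023, -0.3343335 ,  0.25846616],
       [ 0.24155965, -0.09198078, -0.96601681]]), 't': array([-0.59766464, -0.03113624,  0.39148896])}
```

View pics/top0.png

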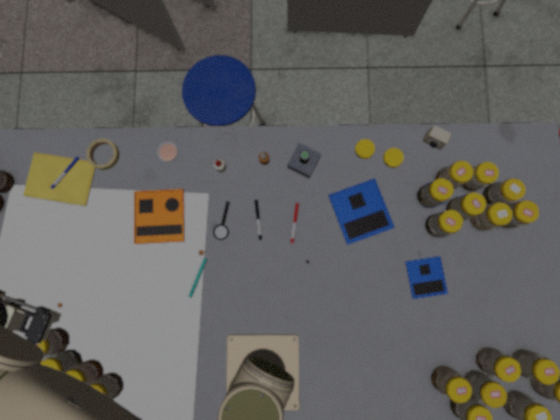

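View pics/scene0.png

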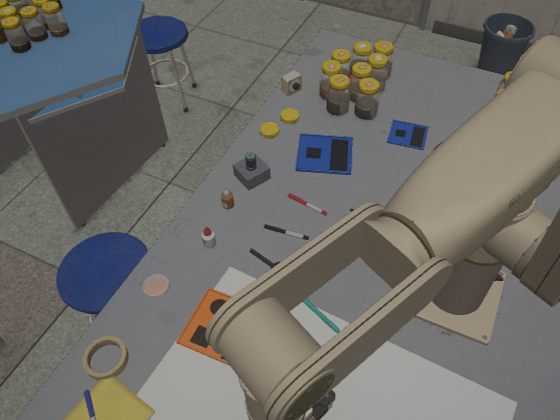

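View pics/wrist0.png

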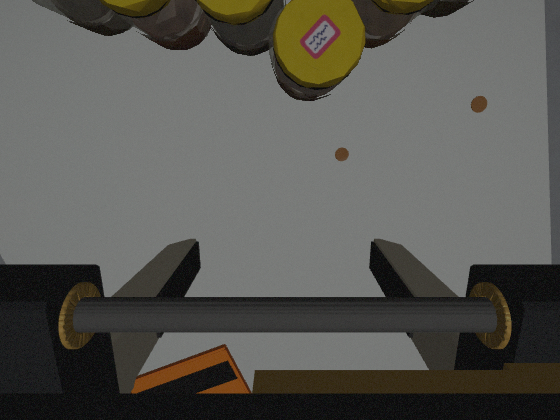

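```bash
cat > h.py <<'E'
import numpy as np, cv2
from plant import robot
def ray(p,u,v,z):
    """pixel -> world point at height z"""
    C=-p["R"].T@p["t"]; d=p["R"].T@np.linalg.inv(p["mtx"])@np.array([u,v,1.0])
    s=(z-C[2])/d[2]; return (C+s*d)
def proj(p,X):
    c=p["R"]@np.asarray(X,float)+p["t"]; q=p["mtx"]@c; return q[:2]/q[2]
def snap(n,f=None):
    p=robot.camera_params(n); im=cv2.cvtColor(robot.read_camera(n),cv2.COLOR_RGB2BGR)
    if f: cv2.imwrite("pics/"+f,im)
    return p,im
E
python3 - <<'E'
from h import *
im=cv2.imread("pics/top0.png")
c=im[130:310,125:460]; cv2.imwrite("pics/top0c.png",cv2.resize(c,(790,424),interpolation=cv2.INTER_CUBIC))
p=robot.camera_params("top")
hsv=cv2.cvtColor(im,cv2.COLOR_BGR2HSV)
def blobs(name,lo,hi,z,amin=15):
    m=cv2.inRange(hsv,lo,hi); n,l,s,c=cv2.connectedComponentsWithStats(m)
    for i in range(1,n):
        if s[i,4]>=amin and c[i][0]>120 and c[i][0]<460 and 130<c[i][1]<310:
            k,_=cv2.findContours((l==i).astype('uint8'),cv2.RETR_EXTERNAL,cv2.CHAIN_APPROX_NONE)
            w=np.array([ray(p,q[0][0],q[0][1],z)[:2] for q in k[0]]).astype('f4')
            r=cv2.minAreaRect(w*1000)
            print(name,c[i].round(1),s[i,4],ray(p,*c[i],z).round(4),[np.round(a,1) for a in r])
blobs("blue",(105,150,60),(125,255,255),.009,100)
blobs("orange",(5,150,120),(20,255,255),.009,100)
blobs("red",(0,140,80),(4,255,255),.01,6)
blobs("red2",(172,120,80),(179,255,255),.01,6)
blobs("brown",(5,80,30),(18,255,180),.07,8)
blobs("dark",(0,0,0),(179,255,48),.008,15)
blobs("white",(0,0,165),(179,60,255),.01,6)
E
```

```text
blue [359.2 206.9] 1668 [ 0.4984 -0.3043  0.009 ] [array([ 486.2, -308.8]), array([164.3, 154.5]), np.float64(19.4)]
blue [425.5 274.1] 842 [ 0.2869 -0.5015  0.009 ] [array([ 278.1, -502.6]), array([111.2, 104.9]), np.float64(8.3)]
orange [158.9 208.2] 1298 [0.5002 0.3333 0.009 ] [array([499.5, 335.1]), array([118.5, 151.8]), np.float64(1.6)]
orange [158.5 238. ] 311 [0.4047 0.3312 0.009 ] [array([405.7, 331.2]), array([ 22.2, 149.6]), np.float64(2.6)]
red [218.  162.9] 8 [0.6464 0.146  0.01  ] [array([647.6, 146. ]), array([10. ,  6.5]), np.float64(0.9)]
red [295.7 213.9] 10 [ 0.4777 -0.1033  0.01  ] [array([ 477.4, -102.6]), array([ 3.2, 19.2]), np.float64(89.4)]
red2 [296.3 207.9] 15 [ 0.4968 -0.1053  0.01  ] [array([ 498.6, -105.3]), array([ 8.3, 22.1]), np.float64(80.0)]
red2 [294.7 217.3] 15 [ 0.467  -0.0999  0.01  ] [array([ 466.3, -100.9]), array([ 6.3, 22.3]), np.float64(89.4)]
brown [264.  159.2] 62 [ 0.6404 -0.0067  0.07  ] [array([642.5,  -5.2]), array([28.5, 27.8]), np.float64(0.1)]
brown [438.  174.6] 8 [ 0.5861 -0.5351  0.07  ] [array([ 585.5, -535.1]), array([ 3.6, 18
[... 1326 characters left out ...]
8, 26.9]), np.float64(68.7)]
dark [224.8 213.7] 45 [0.4807 0.1221 0.008 ] [array([481.5, 121.8]), array([ 6.2, 69.6]), np.float64(76.7)]
dark [365.9 224.1] 571 [ 0.4438 -0.3237  0.008 ] [array([ 443.8, -323.9]), array([ 45.2, 126.6]), np.float64(19.5)]
dark [427.8 226. ] 42 [ 0.4362 -0.5169  0.008 ] [array([ 438.7, -517.3]), array([50.6, 13.9]), np.float64(4.3)]
dark [158.4 229.9] 231 [0.4306 0.3327 0.008 ] [array([430.7, 332.5]), array([ 19.5, 130.9]), np.float64(1.9)]
dark [424.4 269.3] 55 [ 0.3016 -0.4992  0.008 ] [array([ 301.1, -499.4]), array([21.9, 21.4]), np.float64(89.6)]
dark [428.1 287. ] 262 [ 0.2476 -0.5074  0.008 ] [array([ 247.5, -507.2]), array([28.6, 84.5]), np.float64(8.5)]
```

View pics/top0c.png

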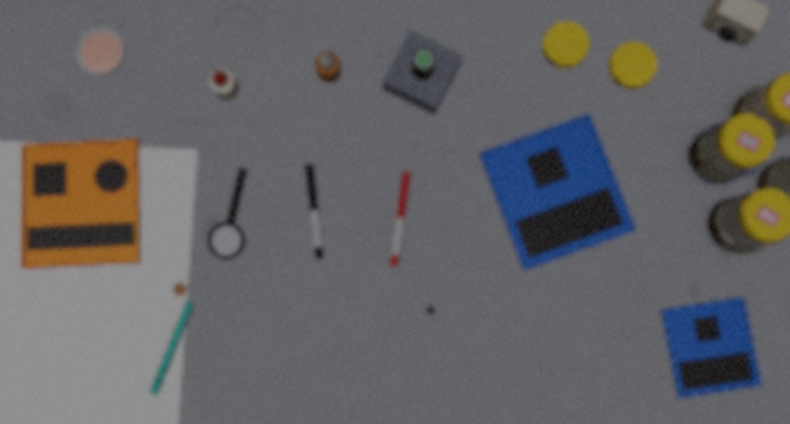

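```bash
cat >> h.py <<'E'
from scipy.spatial.transform import Rotation as Ro
def pose():
    s=robot.read_state(); return s["tool_pos"],Ro.from_rotvec(s["orientation"]).as_matrix(),s
def plan(x,y,z,yaw=None):
    """yaw = world angle (deg) of tool y axis; shift first (current axes), roll after"""
    P,R,s=pose(); d=R.T@(np.array([x,y,z])-P)*100
    cur=np.degrees(np.arctan2(R[1,1],R[0,1]))
    out="t=%.1f shift cm %s |%.1f|"%(s["t"],d.round(2),np.linalg.norm(d))
    if yaw is not None:
        r=-(((yaw-cur)+90)%180-90); out+=" roll %.2f (cur yaw %.2f, q6 after %.2f)"%(r,cur,s["q"][5]+np.radians(r))
    print(out, "tilt z",R[:,2].round(4))
E
python3 - <<'E'
from h import *
p=robot.camera_params("wrist");P,R,s=pose()
C=-p["R"].T@p["t"]; print("cam in tool",R.T@(C-P), "Rct",(p["R"]@R).round(3))
print("tcp pix",proj(p,P), "tips",proj(p,P+R@[0,.046,.014]))
t=robot.camera_params("top")
for n,u,v,z in [("B long",365.9,224.1,.004),("B sq",356.6,200.5,.004),("O long",158.4,229.9,.004),("O sq",145.6,205.6,.004),("O rd",171.6,204.4,.004),("lens",221,231,.005),("hend",228,203,.006)]: print(n,ray(t,u,v,z).round(4))
plan(.46,.124,.19,78)
E
```

```text
cam in tool [ 0.07089502 -0.00105354 -0.15299372] Rct [[-0.     1.     0.001]
 [-0.966 -0.    -0.259]
 [-0.259 -0.001  0.966]]
tcp pix [286.84075151 263.57345865] tips [370.60888882 252.67919955]
B long [ 0.4441 -0.3245  0.004 ]
B sq [ 0.5199 -0.2976  0.004 ]
O long [0.431  0.3341 0.004 ]
O sq [0.5097 0.3782 0.004 ]
O rd [0.5128 0.2944 0.004 ]
lens [0.4258 0.1339 0.005 ]
hend [0.5153 0.1126 0.006 ]
t=0.1 shift cm [-38.86 -32.38   4.23] |50.8| roll -8.27 (cur yaw 69.73, q6 after -0.23) tilt z [-6.0e-04 -1.4e-03 -1.0e+00]
```

Call:
carry_out(commands=[[[-2.43,-2.02,0.26,0],[-2.43,-2.02,0.26,0],[-2.43,-2.02,0.26,0],[-2.43,-2.02,0.26,0],[-2.43,-2.02,0.26,0],[-2.43,-2.02,0.26,0],[-2.43,-2.02,0.26,0],[-2.43,-2.02,0.26,0],[-2.43,-2.02,0.26,0],[-2.43,-2.02,0.26,0],[-2.43,-2.02,0.26,0],[-2.43,-2.02,0.26,0],[-2.43,-2.02,0.26,0],[-2.43,-2.02,0.26,0],[-2.43,-2.02,0.26,0],[-2.43,-2.02,0.26,0],[0,0,0,-4.1],[0,0,0,-4.1],[0,0,0,0]]], claw=5)

```text
t: 1.73
tool_pos: [0.4606, 0.1242, 0.1907]
orientation: [-0.327, -3.124, 0.0]
force: [-0.4, 0.6, 0.4]
opening: 0.0502
```

```bash
python3 - <<'E'
from h import *
plan(.46,.124,.19,78)
p,im=snap("wrist","w1.png"); snap("top","t1.png")
np.savez("w1.npz",**p)
E
```

```text
t=1.7 shift cm [ 0.06 -0.03  0.07] |0.1| roll 0.03 (cur yaw 78.03, q6 after -1.21) tilt z [-8.e-04 -1.e-04 -1.e+00]
```

View pics/w1.png

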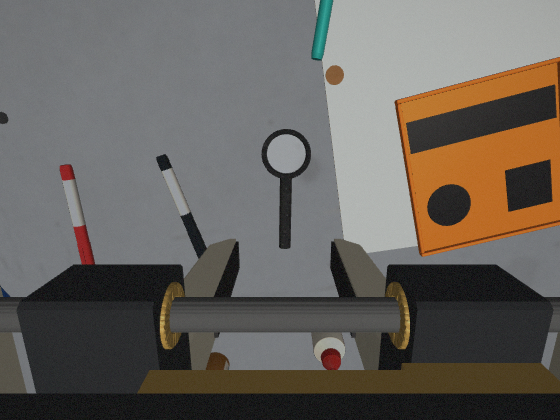

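View pics/t1.png

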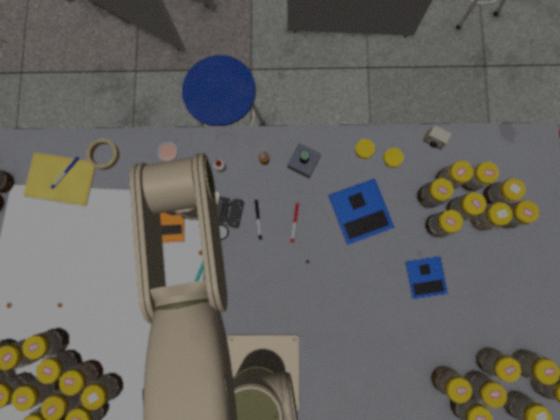

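```bash
python3 - <<'E'
from h import *
p=dict(np.load("w1.npz")); im=cv2.imread("pics/w1.png"); g=cv2.cvtColor(im,cv2.COLOR_BGR2GRAY); hsv=cv2.cvtColor(im,cv2.COLOR_BGR2HSV)
m=cv2.inRange(g,0,60); n,l,s,c=cv2.connectedComponentsWithStats(m)
for i in range(1,n):
    if s[i,4]<100 or s[i,1]+s[i,3]>262: continue
    k,_=cv2.findContours((l==i).astype('uint8'),cv2.RETR_EXTERNAL,cv2.CHAIN_APPROX_NONE)
    z=.005 if c[i][0]<340 else .004
    w=np.array([ray(p,*q[0],z)[:2] for q in k[0]]).astype('f4')*1000
    print(c[i].round(1),s[i],ray(p,*c[i],z).round(4),[np.round(a,1) for a in cv2.minAreaRect(w)])
    if abs(c[i][0]-286)<5:
        lens=w[k[0][:,0,1]<176]; (x,y),r=cv2.minEnclosingCircle(lens); print("lens",x,y,r)
        h=k[0][:,0]; h=h[(h[:,1]>190)]; 
        hw=np.array([ray(p,*q,.0065)[:2] for q in h]).astype('f4')*1000
        rr=cv2.minAreaRect(hw); print("handle",rr); v=np.array(rr[0])-(x,y); print("dir h->lens",np.degrees(np.arctan2(-v[1],-v[0])), np.linalg.norm(v))
E
```

```text
[482.1 119.1] [ 406   85  150   69 4750] [0.432  0.3309 0.004 ] [array([432.2, 329.4]), array([ 31.6, 145.9]), np.float64(2.4)]
[407.2 174.9] [395 101  26 151 239] [0.4726 0.2513 0.004 ] [array([478.9, 251.5]), array([164.1,   2. ]), np.float64(2.3)]
[285.4 185.4] [ 262  129   49  120 1492] [0.457  0.1244 0.005 ] [array([463.3, 123.6]), array([ 49.4, 128.2]), np.float64(78.0)]
lens 424.929931640625 131.65281677246094 25.27459144592285
handle ((493.76666259765625, 115.86756134033203), (12.228907585144043, 64.36278533935547), 77.13984680175781)
dir h->lens 167.08454803975968 70.62343674665132
[163.3 162. ] [156 154  16  17 164] [0.4068 0.0062 0.005 ] [array([406.7,   6.1]), array([14.6, 11.8]), np.float64(6.0)]
[528.6 185.3] [ 505  160   47   51 1865] [0.5101 0.375  0.004 ] [array([510.6, 374.9]), array([45.8, 46. ]), np.float64(2.4)]
[448.4 204.7] [ 427  185   43   41 1377] [0.5139 0.2907 0.004 ] [array([514.2, 290.7]), array([44.4, 44.9]), np.float64(37.3)]
[193.9 234.1] [181 212  26  46 470] [0.4893 0.0152 0.005 ] [array([490.3,  15.5]), array([51.5, 12.6]), np.float64(6.2)]
```

Call:
carry_out(commands=[[[-0.06,-0.07,0,0.93],[0,0,3,0],[0,0,3,0],[0,0,3,0],[0,0,3,0],[0,0,3,0],[0,0,2.0,0],[0,0,0.45,0],[0,0,0,0],[0,0,0,0]]], grip_force=15)

```text
t: 2.67
tool_pos: [0.4608, 0.1245, 0.0166]
orientation: [-0.357, -3.121, 0.0]
force: [0.2, 0.2, 0.2]
opening: 0.0504
```

Call:
carry_out(commands=[[[0,0,0,0],[0,0,0,0],[0,0,0,0],[0,0,0,0],[0,0,0,0],[0,0,0,0],[0,0,0,0]]], claw=0)

```text
t: 3.25
tool_pos: [0.4611, 0.1241, 0.0166]
orientation: [0.356, 3.121, 0.0]
force: [-1.0, 0.3, -0.2]
opening: 0.0128
```

Call:
carry_out(commands=[[[0,0,-3,0],[0,0,-3.5,0],[0,0,-3.5,0],[0,0,-3.5,0],[0,0,-3.5,0],[-0.72,-3.16,0,0],[-0.72,-3.16,0,0],[-0.72,-3.16,0,0],[-0.72,-3.16,0,0],[-0.72,-3.16,0,0],[-0.72,-3.16,0,0],[-0.72,-3.16,0,0],[-0.72,-3.16,0,0],[-0.72,-3.16,0,0],[-0.72,-3.16,0,0],[0,0,0,0],[0,0,0,0]]])

```text
t: 4.67
tool_pos: [0.4596, -0.2012, 0.1862]
orientation: [-0.361, -3.12, -0.001]
force: [-0.6, 0.5, -0.9]
opening: 0.0122
```

```bash
cat >> h.py <<'E'
def darks(p,im,z=.004,thr=60,amin=300):
    g=cv2.cvtColor(im,cv2.COLOR_BGR2GRAY); m=cv2.inRange(g,0,thr); n,l,s,c=cv2.connectedComponentsWithStats(m)
    for i in range(1,n):
        if s[i,4]<amin or s[i,1]+s[i,3]>300: continue
        k,_=cv2.findContours((l==i).astype('uint8'),cv2.RETR_EXTERNAL,cv2.CHAIN_APPROX_NONE)
        w=np.array([ray(p,*q[0],z)[:2] for q in k[0]]).astype('f4')*1000
        print(c[i].round(1),s[i],ray(p,*c[i],z).round(4),[np.round(a,1) for a in cv2.minAreaRect(w)])
E
python3 - <<'E'
from h import *
p,im=snap("wrist","w2.png"); np.savez("w2.npz",**p); darks(p,im); plan(.444,-.3245,.2,19.6)
E
```

```text
[166.6 201.7] [ 100  147  132  109 6360] [ 0.4439 -0.3267  0.004 ] [array([ 445.2, -328.8]), array([ 53.7, 136.2]), np.float64(19.5)]
[501.5 176.4] [490 146  23  61 803] [0.4972 0.0188 0.004 ] [array([497.5,  18.8]), array([66.4, 13.8]), np.float64(6.4)]
t=4.7 shift cm [ -1.28 -12.48  -1.39] |12.6| roll 57.30 (cur yaw 76.90, q6 after -0.86) tilt z [-6.e-04  8.e-04 -1.e+00]
```

View pics/w2.png

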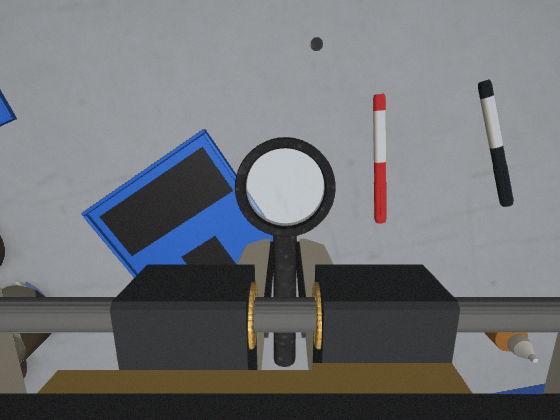

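Call:
carry_out(commands=[[[-0.37,-3.19,0,0],[-0.37,-3.19,0,0],[-0.37,-3.19,0,0],[-0.38,-3.19,0,0],[0,0,0,7.15],[0,0,0,7.15],[0,0,0,7.15],[0,0,0,7.15],[0,0,0,7.15],[0,0,0,7.15],[0,0,0,7.15],[0,0,0,7.15],[0,0,3,0.2],[0,0,3,0],[0,0,3,0],[0,0,2,0],[0,0,0,0],[0,0,0,0]]])

```text
t: 6.22
tool_pos: [0.4455, -0.3256, 0.0756]
orientation: [-1.807, -2.566, -0.001]
force: [-0.5, 0.6, -0.5]
opening: 0.0125
```

```bash
python3 - <<'E'
from h import *
p,im=snap("wrist","w3.png"); np.savez("w3.npz",**p); plan(.4452,-.3288,.0215,19.5)
E
```

```text
t=6.3 shift cm [-0.14 -0.2   5.59] |5.6| roll 0.18 (cur yaw 19.68, q6 after -1.06) tilt z [ 3.e-04  0.e+00 -1.e+00]
```

View pics/w3.png

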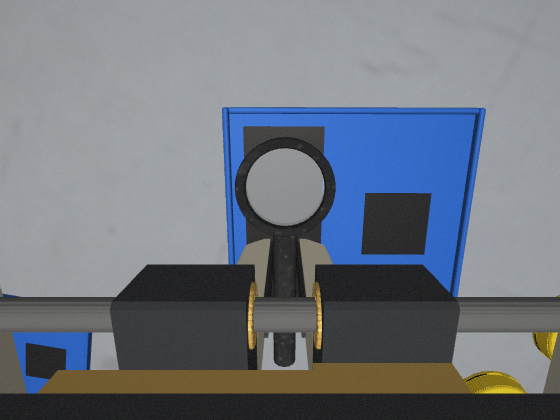

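```bash
python3 - <<'E'
from h import *
p=dict(np.load("w3.npz")); im=cv2.imread("pics/w3.png"); darks(p,im)
g=cv2.cvtColor(im,cv2.COLOR_BGR2GRAY); r=g[128:136].mean(0); print(np.where(r[235:335]<60)[0][[0,-1]]+235)
a=ray(p,243.5,132,.004);b=ray(p,324.5,132,.004); print(a,b,(a+b)/2)
P,R,s=pose(); 
for q in (a,b): print((R.T@(q-P)).round(4))
# lens circle in tool frame at underside-ish
m=(g<60).astype('uint8')
E
```

```text
[395.1 222.8] [ 361  193   70   62 3911] [ 0.5207 -0.3007  0.004 ] [array([ 521. , -301.7]), array([46.2, 46. ]), np.float64(19.5)]Traceback (most recent call last):
  File "<stdin>", line 3, in <module>
IndexError: index 0 is out of bounds for axis 0 with size 0
```

```bash
python3 - <<'E'
from h import *
p=dict(np.load("w3.npz")); im=cv2.imread("pics/w3.png"); P,R,s=pose()
for y in (-.025,0,.025): print(proj(p,P+R@[.037,y,.0066]).round(1))
print(proj(p,P+R@[.062,0,.0066]).round(1),proj(p,P+R@[.012,0,.0066]).round(1))
plan(.4454,-.3286,.0212,19.5)
E
```

```text
[235.7 191.7]
[286.4 191.7]
[337.1 191.7]
[286.5 140. ] [286.3 239.4]
t=6.3 shift cm [-0.13 -0.18  5.62] |5.6| roll 0.18 (cur yaw 19.68, q6 after -1.06) tilt z [ 3.e-04  0.e+00 -1.e+00]
```

Call:
carry_out(commands=[[[-0.2,-0.15,2.5,0.18],[0,0,2.0,0],[0,0,1.0,0],[0,0,0.08,0],[0,0,0,0],[0,0,0,0]]])

```text
t: 6.77
tool_pos: [0.4462, -0.3307, 0.0226]
orientation: [1.813, 2.563, -0.0]
force: [0.8, 0.5, -0.7]
opening: 0.0126
```

```bash
python3 - <<'E'
from h import *
p,im=snap("wrist","w4.png"); plan(.4454,-.3286,.0212,19.5); print(robot.read_state()["force"])
E
```

```text
t=6.8 shift cm [ 0.24 -0.01  0.14] |0.3| roll -0.07 (cur yaw 19.43, q6 after -1.07) tilt z [ 0.002  -0.0017 -1.    ]
[-0.12001227 -0.40251761 -0.79249647]
```

View pics/w4.png

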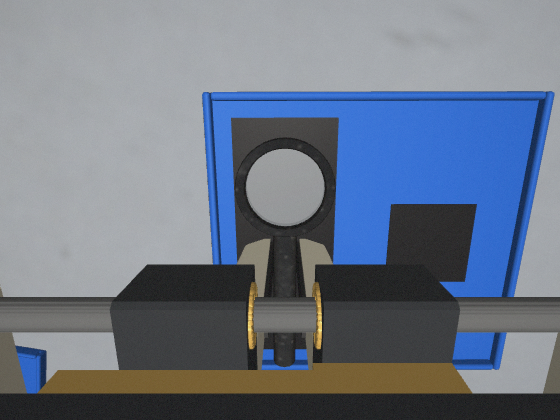

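```bash
python3 - <<'E'
from h import *
p=robot.camera_params("wrist"); P,R,s=pose()
T=lambda u,v,z:(R.T@(ray(p,u,v,z)-P)*1000).round(1)
print("lens top",T(286,137.5,.010),"mark top",T(285,118,.004),"l/r mark",T(234.5,187,.004),T(337,187,.004),"lens l/r",T(235,187,.012),T(336,187,.012),"handle end",T(285,366,.012))
E
```

```text
lens top [61.2  0.4 12.5] mark top [70.6 -0.1 18.5] l/r mark [ 35.  -27.   18.5] [35.  27.7 18.6] lens l/r [ 36.7 -25.5  10.5] [36.7 25.9 10.6] handle end [-71.9  -0.1  10.8]
```

Call:
carry_out(commands=[[[0.3,0,0,0],[0,0,0.15,0],[0,0,0,0],[0,0,0,0]]])

```text
t: 7.15
tool_pos: [0.4448, -0.3275, 0.0202]
orientation: [1.814, 2.563, 0.0]
force: [0.5, 1.2, 5.0]
opening: 0.0125
```

Call:
carry_out(commands=[[[0,0,0,0],[0,0,0,0],[0,0,0,0],[0,0,0,0],[0,0,-2,0],[0,0,-3.5,0],[0,0,-3.5,0],[0,0,-3.5,0],[0,0,-3.5,0],[0,0,0,0]]], claw=3.2)

```text
t: 7.98
tool_pos: [0.4473, -0.3299, 0.1879]
orientation: [1.808, 2.555, -0.002]
force: [1.0, -0.3, 1.7]
opening: 0.032
```

```bash
python3 - <<'E'
from h import *
p,im=snap("wrist","w5.png"); darks(p,im)
g=cv2.cvtColor(im,cv2.COLOR_BGR2GRAY)
plan(.64,-.005,.2,19.5)
E
```

```text
[542.8  27.6] [518   4  42  46 326] [ 0.6241 -0.1087  0.004 ] [array([ 624.4, -111.1]), array([48.2, 13.5]), np.float64(73.1)]
[528.3  90.1] [ 492   53   68   74 2422] [ 0.64   -0.1613  0.004 ] [array([ 642.6, -162.4]), array([26.6, 95.4]), np.float64(62.7)]
[396.1 195.7] [348 105  65 149 314] [ 0.5627 -0.3003  0.004 ] [array([ 565.4, -294.4]), array([ 52.5, 165.9]), np.float64(0.0)]
[282.4 195.7] [ 256  123   53  123 4695] [ 0.4493 -0.3401  0.004 ] [array([ 446. , -331.4]), array([ 53.8, 130.2]), np.float64(19.6)]
[359.3 183.7] [ 337  162   46   44 1893] [ 0.5208 -0.3013  0.004 ] [array([ 520.8, -301.6]), array([46. , 45.8]), np.float64(19.4)]
t=8.0 shift cm [24.13 29.04 -1.63] |37.8| roll -0.08 (cur yaw 19.42, q6 after -1.07) tilt z [ 0.0065 -0.0058 -1.    ]
```

View pics/w5.png

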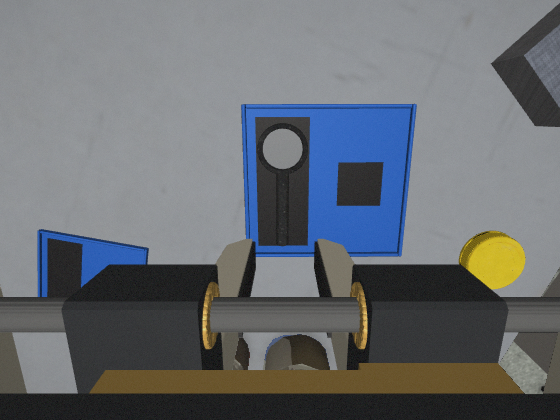

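Call:
carry_out(commands=[[[2.19,2.64,-0.1,0],[2.19,2.64,-0.1,0],[2.19,2.64,-0.1,0],[2.19,2.64,-0.1,0],[2.19,2.64,-0.1,0],[2.19,2.64,-0.1,0],[2.19,2.64,-0.1,0],[2.19,2.64,-0.1,0],[2.19,2.64,-0.1,0],[2.19,2.64,-0.1,0],[2.19,2.64,-0.1,0],[0,0,0,0],[0,0,0,0]]], claw=6)

```text
t: 9.12
tool_pos: [0.6376, -0.0016, 0.188]
orientation: [-1.81, -2.565, 0.002]
force: [-0.1, 0.3, 0.4]
opening: 0.0599
```

```bash
python3 - <<'E'
from h import *
p,im=snap("wrist","w6.png"); np.savez("w6.npz",**p)
plan(.64,-.005,.2,19.5)
E
```

```text
t=9.2 shift cm [-0.29  0.19 -1.18] |1.2| roll 0.01 (cur yaw 19.51, q6 after -0.42) tilt z [-3.e-03 -1.e-04 -1.e+00]
```

View pics/w6.png

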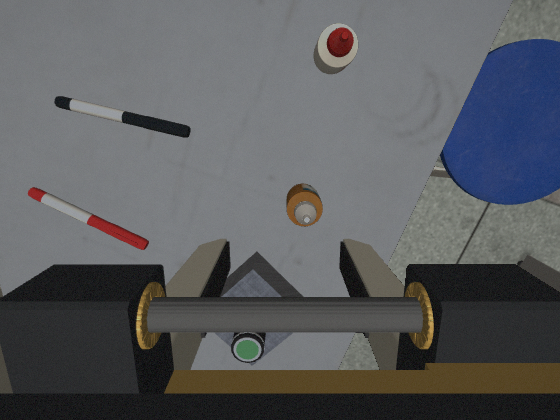

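```bash
python3 - <<'E'
from h import *
p=dict(np.load("w6.npz")); im=cv2.imread("pics/w6.png")
a=cv2.resize(im[170:240,260:350],None,fx=5,fy=5,interpolation=cv2.INTER_CUBIC); b=cv2.resize(im[10:80,295:385],None,fx=5,fy=5,interpolation=cv2.INTER_CUBIC)
cv2.imwrite("pics/w6c.png",np.vstack([a,b]))
for u,v,z in [(307,219,.078),(304,209,.053),(342,36,.078),(338,47,.053)]: print(ray(p,u,v,z).round(4))
E
```

```text
[ 0.6585 -0.0058  0.078 ]
[ 0.6567 -0.0045  0.053 ]
[0.6334 0.1334 0.078 ]
[0.6352 0.1314 0.053 ]
```

View pics/w6c.png

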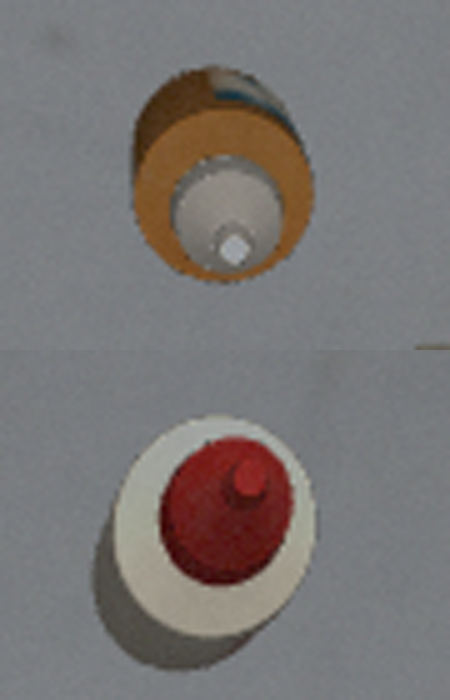

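```bash
python3 - <<'E'
from h import *
plan(.6572,-.0053,.036,19.5)
E
```

```text
t=9.2 shift cm [-0.91  1.85 15.21] |15.4| roll 0.01 (cur yaw 19.51, q6 after -0.42) tilt z [-3.e-03 -1.e-04 -1.e+00]
```

Call:
carry_out(commands=[[[-0.91,1.85,0,0],[0,0,3,0],[0,0,3,0],[0,0,0,0],[0,0,0,0]]])

```text
t: 9.58
tool_pos: [0.6557, -0.007, 0.1273]
orientation: [-1.814, -2.558, 0.005]
force: [0.4, 0.1, -0.2]
opening: 0.0602
```

```bash
python3 - <<'E'
from h import *
plan(.6572,-.0053,.036,19.5)
p,im=snap("wrist","w7.png"); cv2.imwrite("pics/w7c.png",cv2.resize(im[150:300,200:380],None,fx=4,fy=4))
np.savez("w7.npz",**p)
E
```

```text
t=9.6 shift cm [0.09 0.25 9.13] |9.1| roll -0.17 (cur yaw 19.33, q6 after -0.43) tilt z [-6.5e-03  3.0e-04 -1.0e+00]
```

View pics/w7c.png

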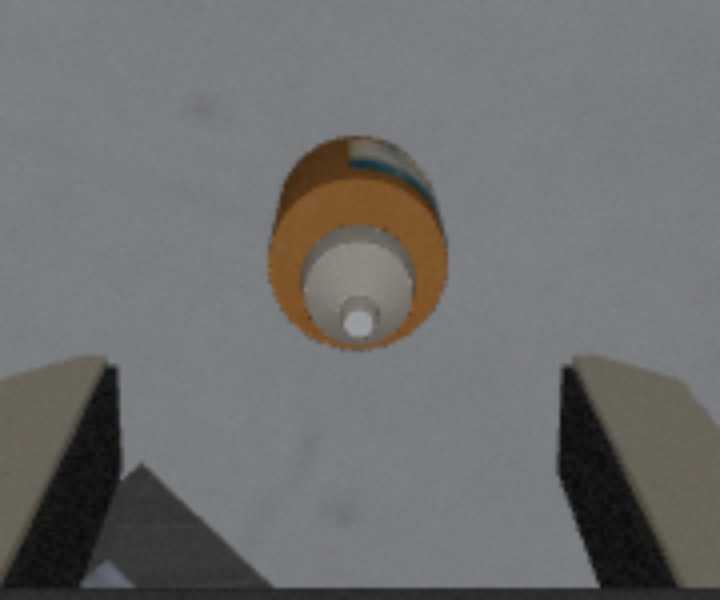

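```bash
python3 - <<'E'
from h import *
p=dict(np.load("w7.npz")); P,R,s=pose()
for u,v,z in [(289.5,230.5,.078),(289.5,217,.053)]: X=ray(p,u,v,z);print(X.round(4),(R.T@(X-P)*100).round(2))
plan(.6572,-.0053,.036,19.5)
E
```

```text
[ 0.6582 -0.0062  0.078 ] [0.03 0.11 5.2 ]
[ 0.6579 -0.0045  0.053 ] [0.2  0.13 7.7 ]
t=9.6 shift cm [0.15 0.05 9.4 ] |9.4| roll -0.15 (cur yaw 19.35, q6 after -0.43) tilt z [-0.0021  0.     -1.    ]
```

Call:
carry_out(commands=[[[0.13,0.12,0,0],[0,0,2.5,0],[0,0,2.5,0],[0,0,2.5,0],[0,0,1.4,0],[0,0,0.3,0],[0,0,0,0],[0,0,0,0]]])

```text
t: 10.3
tool_pos: [0.6605, -0.0044, 0.0404]
orientation: [1.814, 2.562, 0.002]
force: [0.6, 0.5, -0.2]
opening: 0.06
```

Call:
carry_out(commands=[[[0,0,0,0],[0,0,0,0],[0,0,0,0],[0,0,0,0],[0,0,0,0],[0,0,0,0]]], claw=2, grip_force=12)

```text
t: 10.8
tool_pos: [0.6595, -0.0043, 0.0389]
orientation: [1.815, 2.564, 0.001]
force: [-0.4, -0.3, 3.4]
opening: 0.0339
```

```bash
python3 - <<'E'
from h import *
s=robot.read_state();print(s["opening"],s["tool_pos"]); plan(.5209,-.3015,.14,19.5)
E
```

```text
0.03388596021026587 [ 0.65950293 -0.00427827  0.03886247]
t=10.8 shift cm [-23.43 -22.95 -10.12] |34.3| roll -0.08 (cur yaw 19.42, q6 after -0.42) tilt z [ 8.e-04 -1.e-04 -1.e+00]
```

Call:
carry_out(commands=[[[0,0,-1,0],[0,0,-2.2,0],[0,0,-3,0],[0,0,-3,0],[0,0,-2.5,0],[-2.12,-2.08,0,0],[-2.13,-2.09,0,0],[-2.13,-2.09,0,0],[-2.13,-2.09,0,0],[-2.13,-2.09,0,0],[-2.13,-2.09,0,0],[-2.13,-2.09,0,0],[-2.13,-2.09,0,0],[-2.13,-2.09,0,0],[-2.13,-2.09,0,0],[-2.13,-2.09,0,0],[0,0,0,0],[0,0,0,0],[0,0,0,0]]])

```text
t: 12.38
tool_pos: [0.5204, -0.3012, 0.1555]
orientation: [-1.816, -2.564, -0.001]
force: [0.9, 0.1, -1.0]
opening: 0.0338
```

```bash
python3 - <<'E'
from h import *
p,im=snap("wrist","w8.png");plan(.5209,-.3015,.05,19.5); 
E
```

```text
t=12.4 shift cm [-9.000e-02 -1.000e-02  1.054e+01] |10.5| roll -0.05 (cur yaw 19.45, q6 after -0.95) tilt z [ 2.e-04  4.e-04 -1.e+00]
```

View pics/w8.png

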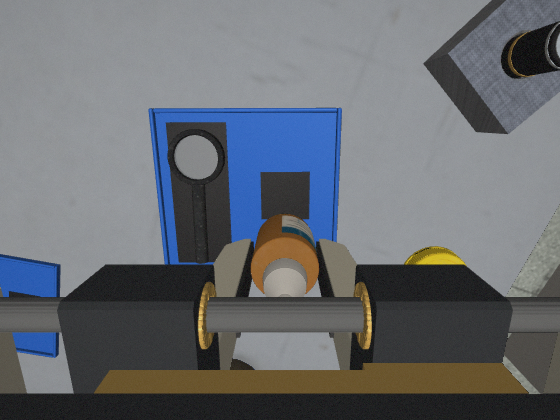

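Call:
carry_out(commands=[[[-0.09,0,2.5,0],[0,0,2.5,0],[0,0,2.5,0],[0,0,2.0,0],[0,0,1.0,0],[0,0,0.4,0],[0,0,0,0],[0,0,0,0],[0,0,0,0]]])

```text
t: 13.18
tool_pos: [0.5218, -0.3029, 0.0481]
orientation: [1.813, 2.562, 0.0]
force: [-0.7, 0.3, -0.3]
opening: 0.0337
```

```bash
python3 - <<'E'
from h import *
plan(.5209,-.3015,.0432,19.5); print(robot.read_state()["force"])
E
```

```text
t=13.2 shift cm [ 0.17 -0.04  0.49] |0.5| roll -0.06 (cur yaw 19.44, q6 after -0.95) tilt z [ 0.0023 -0.0016 -1.    ]
[-0.65757514  0.26770022 -0.3189156 ]
```

Call:
carry_out(commands=[[[0.1,0,0.2,0],[0,0,0.2,0],[0,0,0.05,0],[0,0,0,0],[0,0,0,0]]])

```text
t: 13.6
tool_pos: [0.5208, -0.3018, 0.0428]
orientation: [1.814, 2.563, 0.0]
force: [-1.4, 1.7, 5.8]
opening: 0.0339
```

```bash
python3 - <<'E'
from h import *
plan(.5209,-.3015,.0432,19.5); print(robot.read_state()["force"])
E
```

```text
t=13.6 shift cm [ 0.03  0.02 -0.04] |0.1| roll -0.08 (cur yaw 19.42, q6 after -0.95) tilt z [ 1.3e-03 -8.0e-04 -1.0e+00]
[-1.35926825  1.68071826  5.80736223]
```

Call:
carry_out(commands=[[[0,0,-0.05,0],[0,0,0,0],[0,0,0,0],[0,0,0,0],[0,0,0,0],[0,0,-1.5,0],[0,0,-3,0],[0,0,-3.5,0],[0,0,-3.5,0],[0,0,-3,0],[0,0,0,0]]], claw=4.6)

```text
t: 14.52
tool_pos: [0.5234, -0.3036, 0.1957]
orientation: [1.808, 2.555, 0.0]
force: [1.6, -1.6, 1.0]
opening: 0.0456
```

```bash
python3 - <<'E'
from h import *
p,im=snap("wrist","w9.png");plan(.47,.014,.19,6.3); 
E
```

```text
t=14.6 shift cm [31.64  5.59  0.04] |32.1| roll 13.12 (cur yaw 19.42, q6 after -0.72) tilt z [ 0.0068 -0.0048 -1.    ]
```

View pics/w9.png

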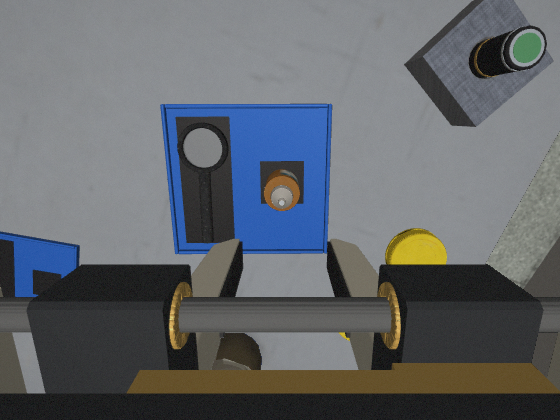

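Call:
carry_out(commands=[[[3.17,0.51,0,0],[3.17,0.51,0,0],[3.17,0.51,0,0],[3.17,0.51,0,0],[3.17,0.51,0,0],[3.17,0.51,0,0],[3.17,0.51,0,0],[3.17,0.51,0,0],[3.17,0.51,0,0],[3.17,0.51,0,0],[0,0,0,-7.0],[0,0,0,-7.0],[0,0,0,-7.0],[0,0,0,-7.0],[0,0,0,-7.0],[0,0,0,-7.0],[0,0,0,-7.0],[0,0,0,-7.0],[0,0,0,-7.0],[0,0,0,-7.0]]])

```text
t: 16.23
tool_pos: [0.4621, 0.0146, 0.1857]
orientation: [-0.006, -3.139, -0.0]
force: [-1.0, 0.5, -0.1]
opening: 0.0459
```

Call:
carry_out(commands=[[[0,0,0,-7.0],[0,0,0,0],[0,0,0,0]]])

```text
t: 16.48
tool_pos: [0.4623, 0.0145, 0.1861]
orientation: [0.17, -3.135, -0.0]
force: [0.1, 0.4, -0.2]
opening: 0.0458
```

```bash
python3 - <<'E'
from h import *
p,im=snap("wrist","w10.png");plan(.465,.013,.19,96.5);np.savez("w10.npz",**p); darks(p,im,.01,60,80)
E
```

```text
t=16.5 shift cm [-0.24 -0.18 -0.37] |0.5| roll -0.34 (cur yaw 96.16, q6 after -1.76) tilt z [-1.4e-03  1.0e-04 -1.0e+00]
[489.5  46.8] [466   0  54  90 164] [0.3071 0.186  0.01  ] [array([305. , 186.7]), array([ 9.7, 81.3]), np.float64(75.0)]
[135.7  34.3] [130  28  12  14 126] [ 0.3316 -0.1376  0.01  ] [array([ 331.7, -137.8]), array([10. , 10.8]), np.float64(89.8)]
[ 36.  165.4] [   0   77   74  177 1038] [ 0.463  -0.2384  0.01  ] [array([ 476.5, -237.3]), array([ 76. , 183.3]), np.float64(83.6)]
[  6.9 133. ] [  0  99  22  55 632] [ 0.4337 -0.2641  0.01  ] [array([ 429.3, -260.1]), array([20.4, 52.5]), np.float64(83.6)]
[284.5 135.6] [279 128  12  16 181] [0.4069 0.007  0.01  ] [array([406.8,   7.1]), array([14.4, 10.9]), np.float64(6.2)]
[539.3 191.1] [ 516  175   44   32 1210] [0.4341 0.2729 0.01  ] [array([433.8, 274.8]), array([31. , 45.5]), np.float64(2.4)]
[284.9 221.9] [279 193  12  59 631] [0.4951 0.0171 0.01  ] [array([496.1,  16.8]), array([64. , 11.5]), np.float64(6.4)]
[  4.2 218.9] [  0 200  14  31 230] [ 0.5237 -0.2765  0.01  ] [array([ 520.8, -273.8]), array([13.4, 33.5]), np.float64(83.6)]
[529.1 261.7] [ 508  243   43   38 1236] [0.5116 0.2859 0.01  ] [array([512.1, 286.1]), array([43.9, 44.4]), np.float64(59.3)]
```

View pics/w10.png

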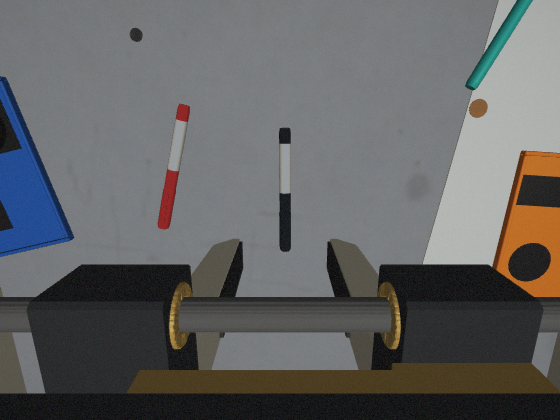

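Call:
carry_out(commands=[[[-0.16,-0.13,0,-0.1],[0,0,3,0],[0,0,3,0],[0,0,3,0],[0,0,3,0],[0,0,2.5,0],[0,0,2.0,0],[0,0,0.45,0],[0,0,0,0],[0,0,0,0]]], grip_force=10)

```text
t: 17.37
tool_pos: [0.4649, 0.0133, 0.018]
orientation: [0.176, -3.136, -0.0]
force: [0.6, -0.0, 0.0]
opening: 0.0459
```

Call:
carry_out(commands=[[[0,0,0,0],[0,0,0,0],[0,0,0,0],[0,0,0,0],[0,0,0,0],[0,0,0,0],[0,0,0,0]]], claw=0)

```text
t: 17.95
tool_pos: [0.4649, 0.0134, 0.018]
orientation: [-0.179, 3.136, -0.0]
force: [-0.6, -0.4, 2.4]
opening: 0.0123
```

```bash
python3 - <<'E'
from h import *
print(robot.read_state()["opening"]);plan(.4322,.3294,.14,2.4)
E
```

```text
0.012305959790572177
t=17.9 shift cm [ -0.35  31.77 -12.2 ] |34.0| roll -85.88 (cur yaw 96.52, q6 after -3.27) tilt z [ 4.e-04 -0.e+00 -1.e+00]
```

Call:
carry_out(commands=[[[0,0,-3,0],[0,0,-3,0],[0,0,-3,0],[0,0,-3,0],[-0.04,3.53,0,0],[-0.04,3.53,0,0],[-0.04,3.53,0,0],[-0.04,3.53,0,0],[-0.04,3.53,0,0],[-0.04,3.53,0,0],[-0.04,3.53,0,0],[-0.04,3.53,0,0],[-0.03,3.53,0,0]]])

```text
t: 19.03
tool_pos: [0.4315, 0.3312, 0.1376]
orientation: [-0.179, 3.137, -0.0]
force: [0.8, -0.0, -0.1]
opening: 0.012
```

Call:
carry_out(commands=[[[0,0,0,7],[0,0,0,7],[0,0,0,7],[0,0,0,7],[0,0,0,7],[0,0,0,7],[0,0,0,7],[0,0,0,7],[0,0,0,7],[0,0,0,7],[0,0,0,7],[0,0,0,7],[0,0,0,7],[0,0,0,3.1],[0,0,0,0],[0,0,0,0]]])

```text
t: 20.37
tool_pos: [0.432, 0.3293, 0.1376]
orientation: [-2.172, -2.27, 0.001]
force: [0.0, -0.5, -0.2]
opening: 0.0119
```

```bash
python3 - <<'E'
from h import *
p,im=snap("wrist","w11.png");plan(.4322,.3294,.0222,2.4); darks(p,im,.004)
E
```

```text
t=20.4 shift cm [1.000e-02 3.000e-02 1.154e+01] |11.5| roll 0.16 (cur yaw 2.56, q6 after 0.52) tilt z [-3.e-04 -2.e-04 -1.e+00]
[377.3 152.3] [ 350  126   57   54 2842] [0.5105 0.3748 0.004 ] [array([510.5, 374.2]), array([46. , 45.6]), np.float64(2.5)]
```

View pics/w11.png

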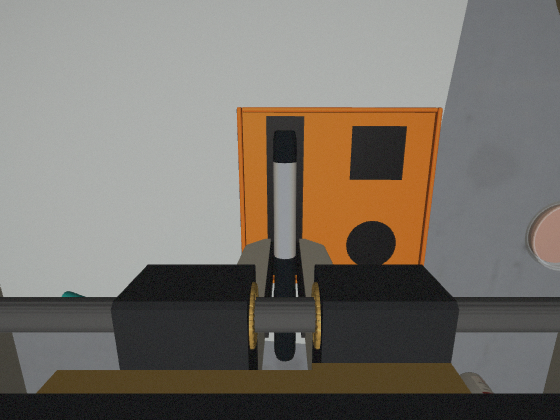

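Call:
carry_out(commands=[[[0,0,3,0.16],[0,0,3,0],[0,0,2.5,0],[0,0,1.5,0],[0,0,1.0,0],[0,0,0.45,0],[0,0,0,0],[0,0,0,0],[0,0,0,0]]])

```text
t: 21.17
tool_pos: [0.4331, 0.3301, 0.0246]
orientation: [2.176, 2.265, 0.004]
force: [0.3, -0.7, 0.6]
opening: 0.0122
```

```bash
python3 - <<'E'
from h import *
p,im=snap("wrist","w12.png");plan(.4322,.3294,.0222,2.4); darks(p,im,.004)
P,R,s=pose(); T=lambda u,v,z:(R.T@(ray(p,u,v,z)-P)*1000).round(1)
print(s["force"])
E
```

```text
t=21.2 shift cm [-0.06 -0.09  0.24] |0.3| roll -0.12 (cur yaw 2.28, q6 after 0.52) tilt z [ 0.002   0.0012 -1.    ]
[432.7 173.1] [ 386  131   97   86 7417] [0.5107 0.3753 0.004 ] [array([510.8, 374.3]), array([46.5, 45.9]), np.float64(2.3)]
[0.33911374 0.59245386 0.34058173]
```

View pics/w12.png

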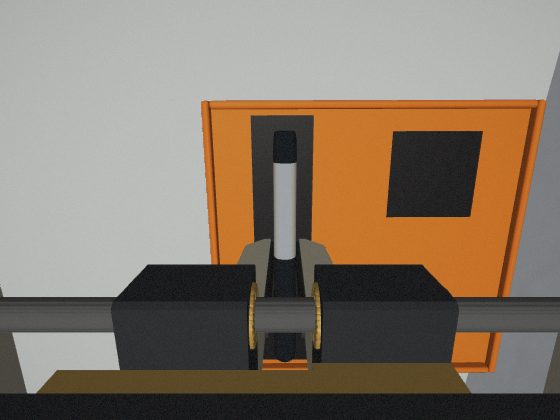

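Call:
carry_out(commands=[[[0,-0.05,0.15,0],[0,0,0.1,0],[0,0,0,0],[0,0,0,0]]])

```text
t: 21.55
tool_pos: [0.4321, 0.3297, 0.0214]
orientation: [2.177, 2.265, 0.002]
force: [-0.6, 0.2, 3.4]
opening: 0.0124
```

Call:
carry_out(commands=[[[0,0,0,0],[0,0,0,0],[0,0,0,0],[0,0,0,0],[0,0,-2,0],[0,0,-3.5,0],[0,0,-3.5,0],[0,0,-3.5,0],[0,0,-3.5,0],[0,0,0,0],[0,0,0,0]]], claw=3)

```text
t: 22.47
tool_pos: [0.4332, 0.3304, 0.1837]
orientation: [2.176, 2.264, 0.009]
force: [-0.3, -0.1, -0.8]
opening: 0.0299
```

```bash
python3 - <<'E'
from h import *
p,im=snap("wrist","w13.png");plan(.634,.132,.19,2.4); darks(p,im,.004)
E
```

```text
t=22.5 shift cm [-20.54  19.41  -0.86] |28.3| roll -0.14 (cur yaw 2.26, q6 after 0.52) tilt z [ 1.3e-03  8.0e-04 -1.0e+00]
[530.3  29.5] [510   0  50  55 827] [0.6549 0.4893 0.004 ] [array([657.5, 486.8]), array([22.1, 64.4]), np.float64(45.7)]
[282.3 189.9] [ 267  119   32  138 3574] [0.432  0.3297 0.004 ] [array([432. , 328.2]), array([ 31.5, 145. ]), np.float64(2.4)]
[362.  149.3] [ 339  126   48   47 2086] [0.5106 0.3744 0.004 ] [array([510.6, 374.2]), array([46. , 45.8]), np.float64(2.4)]
[357.5 228.7] [ 337  209   42   41 1351] [0.5141 0.2903 0.004 ] [array([514.2, 289.7]), array([44.1, 45.4]), np.float64(4.6)]
```

View pics/w13.png

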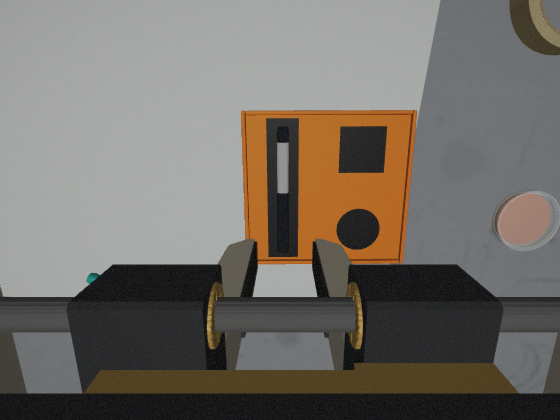

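Call:
carry_out(commands=[[[-2.28,2.16,-0.1,0],[-2.28,2.16,-0.1,0],[-2.28,2.16,-0.1,0],[-2.28,2.16,-0.1,0],[-2.28,2.16,-0.1,0],[-2.28,2.16,-0.1,0],[-2.28,2.16,-0.1,0],[-2.28,2.16,-0.1,0],[-2.28,2.16,-0.1,0],[0,0,0,0],[0,0,0,0],[0,0,0,0]]], claw=6)

```text
t: 23.52
tool_pos: [0.6326, 0.132, 0.1873]
orientation: [-2.176, -2.262, 0.004]
force: [-0.3, 0.3, -1.5]
opening: 0.06
```

```bash
python3 - <<'E'
from h import *
p,im=snap("wrist","w14.png");np.savez("w14.npz",**p);plan(.634,.132,.13,2.4)
E
```

```text
t=23.6 shift cm [-0.07  0.16  5.78] |5.8| roll -0.12 (cur yaw 2.28, q6 after 0.09) tilt z [-0.0032 -0.     -1.    ]
```

View pics/w14.png

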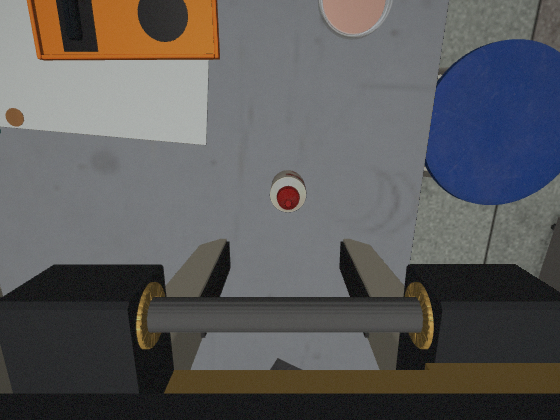

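```bash
python3 - <<'E'
from h import *
p=dict(np.load("w14.npz")); im=cv2.imread("pics/w14.png")
cv2.imwrite("pics/w14c.png",cv2.resize(im[160:230,250:330],None,fx=6,fy=6,interpolation=cv2.INTER_CUBIC))
E
```

```text
(no output)
```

View pics/w14c.png

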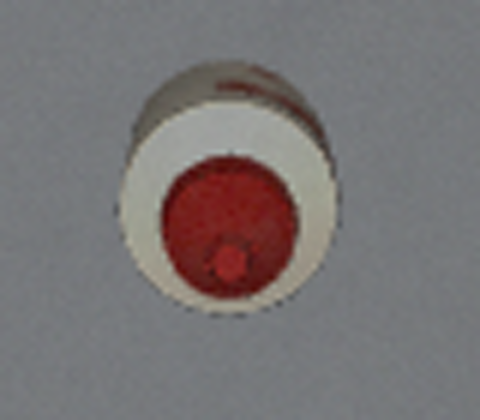

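```bash
python3 - <<'E'
from h import *
p=dict(np.load("w14.npz")); P,R,s=pose()
for u,v,z in [(288.2,194.5,.053),(288.5,203.7,.078)]: X=ray(p,u,v,z);print(X.round(4),(R.T@(X-P)*100).round(2))
E
```

```text
[0.6353 0.1365 0.053 ] [ 0.38  0.34 13.48]
[0.6355 0.1344 0.078 ] [ 0.17  0.34 10.98]
```

Call:
carry_out(commands=[[[0.28,0.25,0,0],[0,0,3,0],[0,0,3,0],[0,0,0,0],[0,0,0,0],[0,0,0,0]]])

```text
t: 24.07
tool_pos: [0.6365, 0.1357, 0.1312]
orientation: [2.176, 2.265, 0.001]
force: [0.4, 0.2, 0.2]
opening: 0.0602
```

```bash
python3 - <<'E'
from h import *
p,im=snap("wrist","w15.png");np.savez("w15.npz",**p);plan(.6354,.1355,.038,2.4)
cv2.imwrite("pics/w15c.png",cv2.resize(im[150:300,200:380],None,fx=4,fy=4))
E
```

```text
t=24.1 shift cm [-0.01 -0.22  9.41] |9.4| roll -0.10 (cur yaw 2.30, q6 after 0.09) tilt z [ 2.8e-03  5.0e-04 -1.0e+00]
```

View pics/w15c.png

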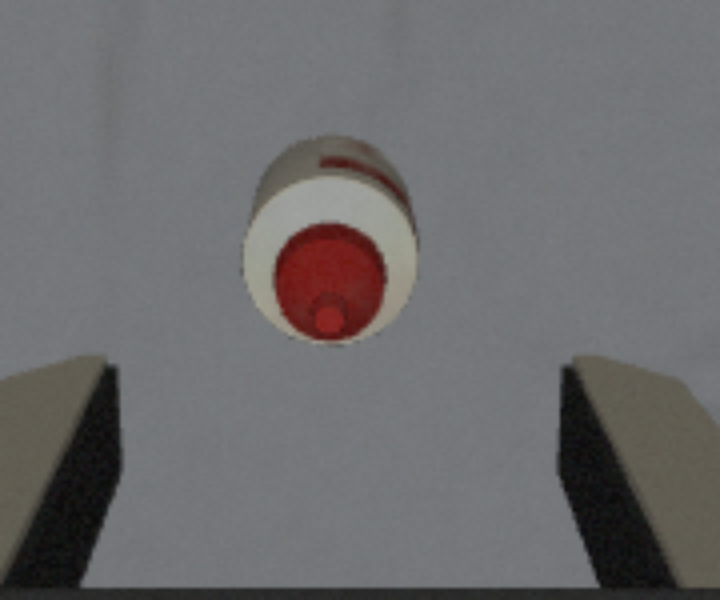

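Call:
carry_out(commands=[[[0,-0.18,0,-0.1],[0,0,2.5,0],[0,0,2.5,0],[0,0,2.5,0],[0,0,1.4,0],[0,0,0.3,0],[0,0,0,0],[0,0,0,0]]])

```text
t: 24.78
tool_pos: [0.6357, 0.135, 0.0396]
orientation: [2.174, 2.266, 0.003]
force: [0.4, -0.4, 0.6]
opening: 0.0596
```

Call:
carry_out(commands=[[[0,0,0,0],[0,0,0,0],[0,0,0,0],[0,0,0,0],[0,0,0,0],[0,0,0,0],[0,0,0,0]]], claw=2, grip_force=12)

```text
t: 25.37
tool_pos: [0.6349, 0.1349, 0.0384]
orientation: [2.175, 2.266, 0.001]
force: [-1.2, -0.2, 4.4]
opening: 0.0341
```

```bash
python3 - <<'E'
from h import *
print(robot.read_state()["opening"]);plan(.5106,.3742,.16,2.4)
E
```

```text
0.034098036363126985
t=25.4 shift cm [ 24.42 -11.42 -12.17] |29.6| roll -0.04 (cur yaw 2.36, q6 after 0.09) tilt z [ 8.e-04  1.e-04 -1.e+00]
```

Call:
carry_out(commands=[[[0,0,-1,0],[0,0,-2.2,0],[0,0,-3,0],[0,0,-3,0],[0,0,-2.5,0],[2.71,-1.27,0,0],[2.71,-1.27,0,0],[2.71,-1.27,0,0],[2.71,-1.27,0,0],[2.71,-1.27,0,0],[2.71,-1.27,0,0],[2.71,-1.27,0,0],[2.71,-1.27,0,0],[2.71,-1.27,0,0],[0,0,0,0],[0,0,0,0],[0,0,0,0]]])

```text
t: 26.78
tool_pos: [0.5103, 0.3736, 0.1549]
orientation: [2.174, 2.267, -0.001]
force: [-0.1, -0.2, -0.5]
opening: 0.0341
```

```bash
python3 - <<'E'
from h import *
p,im=snap("wrist","w16.png");plan(.5106,.3742,.0425,2.4)
E
```

```text
t=26.8 shift cm [ 0.12  0.   11.23] |11.2| roll -0.06 (cur yaw 2.34, q6 after 0.51) tilt z [ 1.e-04 -5.e-04 -1.e+00]
```

View pics/w16.png

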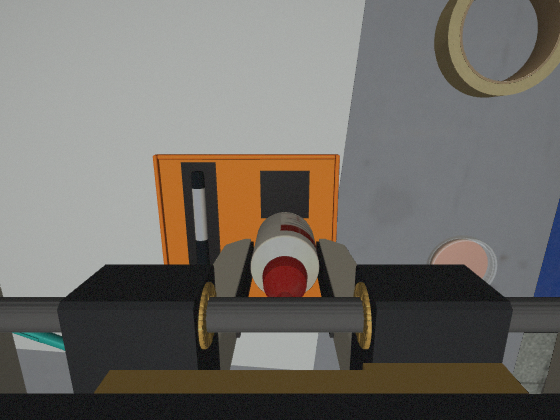

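Call:
carry_out(commands=[[[0.1,0,2.5,0],[0,0,2.5,0],[0,0,2.5,0],[0,0,2.0,0],[0,0,1.0,0],[0,0,0.4,0],[0,0,0,0],[0,0,0,0],[0,0,0,0],[0,0,0,0]]])

```text
t: 27.67
tool_pos: [0.5114, 0.3755, 0.0476]
orientation: [2.175, 2.266, 0.004]
force: [-0.2, 0.9, 0.1]
opening: 0.0336
```

Call:
carry_out(commands=[[[0,0,0.2,0],[0,0,0.1,0],[0,0,0,0],[0,0,0,0]]])

```text
t: 28.0
tool_pos: [0.5101, 0.3749, 0.0427]
orientation: [-2.175, -2.267, 0.0]
force: [0.9, 0.1, -0.7]
opening: 0.0337
```

Call:
carry_out(commands=[[[0,0,0.05,0],[0,0,0,0]]])

```text
t: 28.17
tool_pos: [0.5103, 0.3749, 0.0424]
orientation: [2.175, 2.267, 0.0]
force: [-0.5, 0.8, 0.8]
opening: 0.0337
```

Call:
carry_out(commands=[[[0,0,0,0],[0,0,0,0],[0,0,0,0],[0,0,0,0],[0,0,-1.5,0],[0,0,-3,0],[0,0,-3.5,0],[0,0,-3.5,0],[0,0,-3,0],[0,0,0,0],[0,0,0,0]]], claw=4.6)

```text
t: 29.08
tool_pos: [0.5118, 0.3758, 0.1905]
orientation: [2.174, 2.266, 0.009]
force: [0.2, -0.0, 0.3]
opening: 0.046
```

```bash
python3 - <<'E'
from h import *
p,im=snap("wrist","w17.png");plan(.62,-.125,.22,2.4); darks(p,im,.004)
t=robot.camera_params("top"); print(ray(t,304.5,155.5,.09))
E
```

```text
t=29.1 shift cm [-50.41   8.88  -3.24] |51.3| roll -0.04 (cur yaw 2.36, q6 after 0.51) tilt z [ 1.4e-03  8.0e-04 -1.0e+00]
[503.1  26.5] [ 458    0   66   85 1307] [0.7116 0.5384 0.004 ] [array([706. , 532.1]), array([49. , 78.2]), np.float64(28.8)]
[430.4  79.2] [415  53  48  49 336] [0.6505 0.4894 0.004 ] [array([655.9, 486. ]), array([16.9, 63.6]), np.float64(47.2)]
[206.4 205.1] [ 189  161   35  106 2135] [0.4301 0.3538 0.004 ] [array([431.3, 342. ]), array([ 31.9, 117.9]), np.float64(2.5)]
[282.3 182.6] [260 168  44  43 699] [0.5103 0.3815 0.004 ] [array([510.1, 374. ]), array([45.2, 45.4]), np.float64(2.8)]
[281.9 201.5] [271 191  23  23 381] [0.5107 0.3609 0.004 ] [array([510.8, 360.8]), array([23.9, 23.8]), np.float64(47.8)]
[282.2 262.8] [ 262  244   41   38 1206] [0.5138 0.2901 0.004 ] [array([513.6, 290.1]), array([45. , 45.1]), np.float64(2.2)]
[ 0.64487848 -0.13055613  0.09      ]
```

View pics/w17.png

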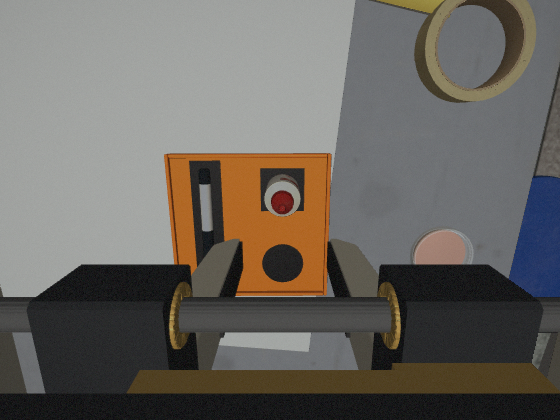

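Call:
carry_out(commands=[[[-3.41,0.76,-0.27,0],[-3.41,0.76,-0.27,0],[-3.41,0.76,-0.27,0],[-3.41,0.76,-0.27,0],[-3.41,0.76,-0.27,0],[-3.41,0.76,-0.27,0],[-3.41,0.76,-0.27,0],[-3.41,0.76,-0.27,0],[-3.41,0.76,-0.27,0],[-3.41,0.76,-0.27,0],[-3.41,0.76,-0.27,0],[-3.41,0.76,-0.27,0],[-3.41,0.76,-0.27,0],[-3.41,0.76,-0.27,0],[-3.41,0.76,-0.27,0],[0,0,0,0],[0,0,0,0],[0,0,0,0]]], claw=6)

```text
t: 30.63
tool_pos: [0.6442, -0.131, 0.2255]
orientation: [-2.174, -2.264, 0.002]
force: [0.4, 0.5, -0.0]
opening: 0.0596
```

```bash
python3 - <<'E'
from h import *
p,im=snap("wrist","w18.png");np.savez("w18.npz",**p);plan(.645,-.131,.15,2.4)
cv2.imwrite("pics/w18c.png",cv2.resize(im[130:280,200:380],None,fx=4,fy=4))
E
```

```text
t=30.7 shift cm [-0.08  0.08  7.6 ] |7.6| roll -0.01 (cur yaw 2.39, q6 after -0.32) tilt z [-0.0026  0.0012 -1.    ]
```

View pics/w18c.png

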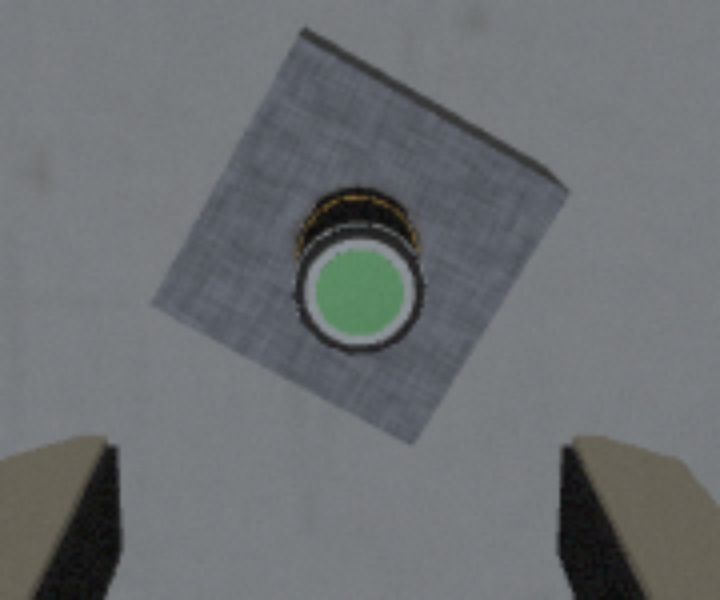

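```bash
python3 - <<'E'
from h import *
p=dict(np.load("w18.npz"))
for u,v,z in [(290,202,.09),(289.9,190.4,.045)]: print(ray(p,u,v,z).round(4))
plan(.6478,-.130,.067,2.4)
E
```

```text
[ 0.649  -0.1335  0.09  ]
[ 0.6495 -0.1324  0.045 ]
t=30.7 shift cm [ 0.    0.38 15.9 ] |15.9| roll -0.01 (cur yaw 2.39, q6 after -0.32) tilt z [-0.0026  0.0012 -1.    ]
```

Call:
carry_out(commands=[[[-0.31,0.51,0,0],[0,0,2.5,0],[0,0,2.5,0],[0,0,2,0],[0,0,0,0],[0,0,0,0],[0,0,0,0]]])

```text
t: 31.27
tool_pos: [0.6512, -0.1339, 0.1592]
orientation: [2.173, 2.267, 0.001]
force: [0.6, 0.8, 0.5]
opening: 0.0599
```

```bash
python3 - <<'E'
from h import *
p,im=snap("wrist","w19.png");np.savez("w19.npz",**p);plan(.6492,-.133,.066,2.4)
cv2.imwrite("pics/w19c.png",cv2.resize(im[130:280,200:380],None,fx=4,fy=4))
E
```

```text
t=31.3 shift cm [ 0.14 -0.26  9.4 ] |9.4| roll 0.00 (cur yaw 2.40, q6 after -0.32) tilt z [ 2.9e-03 -8.0e-04 -1.0e+00]
```

View pics/w19c.png

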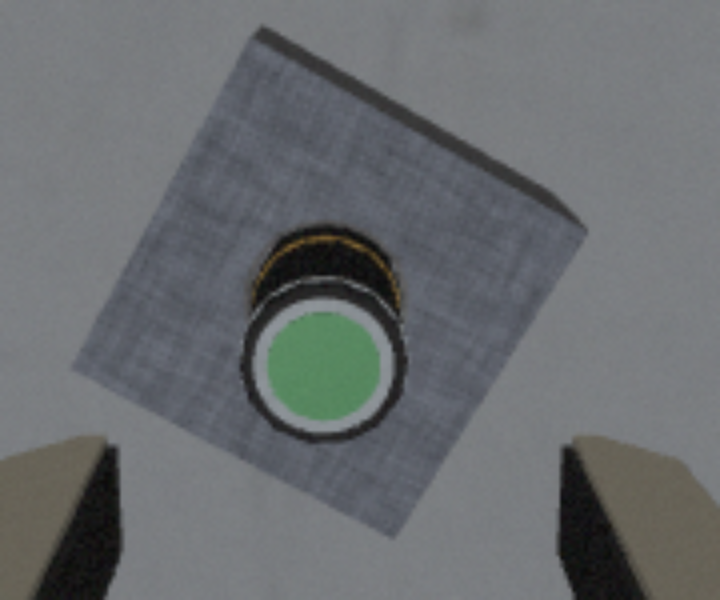

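```bash
python3 - <<'E'
from h import *
p=dict(np.load("w19.npz"));P,R,s=pose();X=ray(p,281,220,.09);print(X,P,(R.T@(X-P)*100).round(2)); plan(.649,-.133,.066,2.4)
E
```

```text
[ 0.64884956 -0.133333    0.09      ] [ 0.65162254 -0.13421032  0.16004453] [ 0.11 -0.29  7.  ]
t=31.3 shift cm [ 0.14 -0.28  9.4 ] |9.4| roll 0.00 (cur yaw 2.40, q6 after -0.32) tilt z [ 2.9e-03 -8.0e-04 -1.0e+00]
```

Call:
carry_out(commands=[[[0.08,-0.2,0,0],[0,0,2.5,0],[0,0,2.5,0],[0,0,2.5,0],[0,0,1.2,0],[0,0,0.4,0],[0,0,0,0],[0,0,0,0],[0,0,0,0],[0,0,0,0],[0,0,0,0]]])

```text
t: 32.23
tool_pos: [0.6493, -0.134, 0.0683]
orientation: [2.174, 2.265, 0.002]
force: [0.0, -0.5, 0.3]
opening: 0.06
```

```bash
python3 - <<'E'
from h import *
plan(.6489,-.1331,.066,2.4)
E
```

```text
t=32.2 shift cm [ 0.09 -0.04  0.23] |0.2| roll -0.04 (cur yaw 2.36, q6 after -0.32) tilt z [ 2.2e-03 -6.0e-04 -1.0e+00]
```

Call:
carry_out(commands=[[[0.08,-0.03,0.1,0],[0,0,0,0],[0,0,0,0],[0,0,0,0],[0,0,0,0],[0,0,0,0],[0,0,0,0],[0,0,0,0]]], claw=1.8, grip_force=30)

```text
t: 32.9
tool_pos: [0.6481, -0.1329, 0.0657]
orientation: [2.175, 2.267, 0.0]
force: [0.5, 0.2, -0.3]
opening: 0.0285
```

Call:
carry_out(commands=[[[0,0,-0.5,0],[0,0,-0.5,0],[0,0,-0.5,0],[0,0,-0.5,0],[0,0,-0.5,0],[0,0,-0.5,0],[0,0,-0.5,0],[0,0,-0.5,0],[0,0,-1,0],[0,0,-1,0],[0,0,-1.5,0],[0,0,-2,0],[0,0,0,0]]])

```text
t: 33.98
tool_pos: [0.6505, -0.1336, 0.1666]
orientation: [2.171, 2.262, 0.005]
force: [1.4, -0.1, 0.2]
opening: 0.0285
```

```bash
python3 - <<'E'
from h import *
p,im=snap("wrist","w20.png"); plan(.5142,.29,.2,2.4)
E
```

```text
t=34.0 shift cm [ 42.86 -11.81  -3.7 ] |44.6| roll -0.04 (cur yaw 2.36, q6 after -0.32) tilt z [ 0.0058 -0.0016 -1.    ]
```

View pics/w20.png

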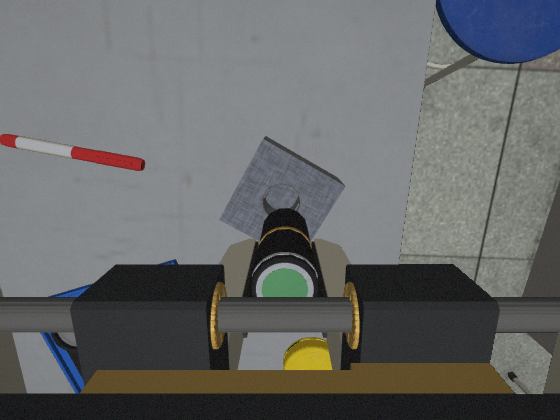

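Call:
carry_out(commands=[[[1.5,-0.4,-0.8,0],[2.8,-0.8,-0.8,0],[3.5,-0.96,-0.6,0],[3.5,-0.96,0,0],[3.5,-0.96,0,0],[3.5,-0.96,0,0],[3.5,-0.96,0,0],[3.5,-0.96,0,0],[3.5,-0.96,0,0],[3.5,-0.96,0,0],[3.5,-0.96,0,0],[3.5,-0.96,0,0],[3.06,-0.97,0,0],[0,0,0,0],[0,0,0,0],[0,0,0,0],[0,0,0,0]]])

```text
t: 35.45
tool_pos: [0.5129, 0.2846, 0.1822]
orientation: [-2.176, -2.266, 0.002]
force: [-0.3, -1.1, 0.3]
opening: 0.0284
```

```bash
python3 - <<'E'
from h import *
p,im=snap("wrist","w21.png"); plan(.5140,.2900,.0605,2.4); darks(p,im)
E
```

```text
t=35.5 shift cm [ 0.57  0.11 12.19] |12.2| roll -0.12 (cur yaw 2.28, q6 after 0.38) tilt z [-5.e-04 -5.e-04 -1.e+00]
[204.8 141.5] [ 183   63   42  150 3929] [0.4318 0.3294 0.004 ] [array([431.8, 329.2]), array([ 31.6, 145.1]), np.float64(2.3)]
[285.9  96.1] [274  82  25  25 339] [0.5106 0.3755 0.004 ] [array([510.8, 376.9]), array([23.8, 20.4]), np.float64(13.7)]
[287.5 113.2] [262  84  47  38 520] [0.5128 0.3598 0.004 ] [array([510., 369.]), array([44.4, 34.1]), np.float64(3.4)]
[285.6 183.2] [ 264  162   44   44 1507] [0.5138 0.2906 0.004 ] [array([513.7, 289.9]), array([44.3, 44.9]), np.float64(2.3)]
[541.6 207.6] [529 187  31  42 334] [0.7826 0.2754 0.004 ] [array([785.9, 274.9]), array([42.1, 28.3]), np.float64(85.1)]
[284.6 220.9] [261 208  48  31 773] [0.5144 0.25   0.004 ] [array([514.4, 247.5]), array([50.5, 33.4]), np.float64(2.3)]
```

View pics/w21.png

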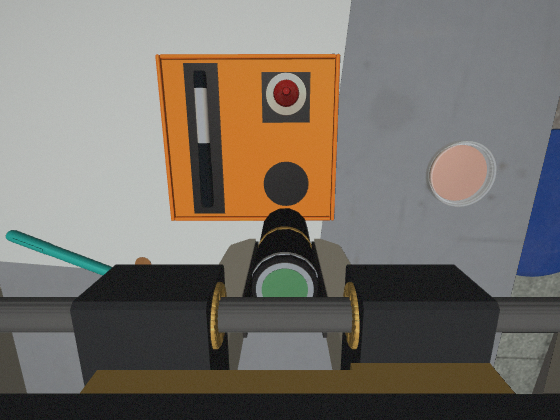

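Call:
carry_out(commands=[[[0.55,0.1,0,0.1],[0,0,3,0],[0,0,3,0],[0,0,2.5,0],[0,0,2,0],[0,0,1,0],[0,0,0.4,0],[0,0,0,0],[0,0,0,0],[0,0,0,0],[0,0,0,0]]])

```text
t: 36.42
tool_pos: [0.515, 0.2915, 0.0655]
orientation: [2.177, 2.264, 0.004]
force: [0.1, -0.8, -0.5]
opening: 0.0285
```

```bash
python3 - <<'E'
from h import *
p,im=snap("wrist","w22.png"); plan(.5140,.2900,.0597,2.4); print(robot.read_state()["force"])
E
```

```text
t=36.5 shift cm [-0.14 -0.08  0.56] |0.6| roll -0.14 (cur yaw 2.26, q6 after 0.39) tilt z [ 0.0022  0.001  -1.    ]
[-0.23041032 -0.33858476 -1.6258064 ]
```

View pics/w22.png

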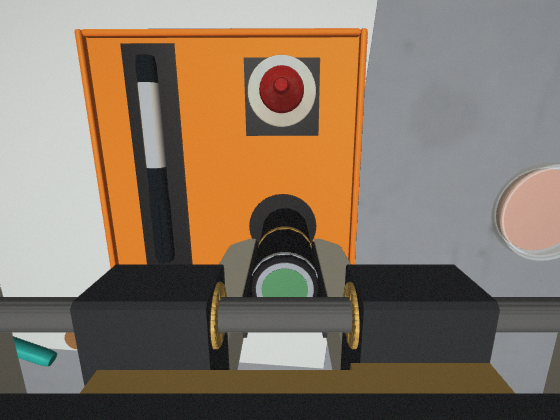

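Call:
carry_out(commands=[[[-0.08,-0.05,0.2,0],[0,0,0.15,0],[0,0,0,0],[0,0,0,0],[0,0,0,0]]])

```text
t: 36.88
tool_pos: [0.5132, 0.2902, 0.0602]
orientation: [-2.177, -2.265, 0.0]
force: [0.2, -0.2, -1.4]
opening: 0.0284
```

```bash
python3 - <<'E'
from h import *
plan(.5140,.2900,.0597,2.4); print(robot.read_state()["force"])
E
```

```text
t=36.9 shift cm [-0.02  0.08  0.05] |0.1| roll -0.14 (cur yaw 2.26, q6 after 0.39) tilt z [-2.e-04 -1.e-04 -1.e+00]
[ 0.20456702 -0.22699987 -1.44270812]
```

Call:
carry_out(commands=[[[0,0.05,0.05,0],[0,0,0.05,0],[0,0,0,0],[0,0,0,0]]])

```text
t: 37.22
tool_pos: [0.514, 0.2903, 0.0596]
orientation: [2.177, 2.265, 0.0]
force: [-1.6, -0.9, 4.4]
opening: 0.0286
```

Contact (4.4 N); release and rise straight up.

Call:
carry_out(commands=[[[0,0,-0.03,0],[0,0,0,0],[0,0,0,0],[0,0,0,0],[0,0,0,0],[0,0,0,0],[0,0,-1.5,0],[0,0,-3,0],[0,0,-3.5,0],[0,0,-3.5,0],[0,0,-3,0],[0,0,0,0],[0,0,0,0],[0,0,0,0]]], claw=4.4)

```text
t: 38.38
tool_pos: [0.5136, 0.2901, 0.204]
orientation: [-2.177, -2.265, 0.001]
force: [0.3, -0.2, -0.2]
opening: 0.0439
```

```bash
python3 - <<'E'
from h import *
p,im=snap("wrist","w23.png"); darks(p,im)
t,im2=snap("top","t23.png"); cv2.imwrite("pics/t23c.png",cv2.resize(im2[130:310,125:460],(790,424),interpolation=cv2.INTER_CUBIC))
plan(.45,.0,.25)
E
```

```text
[209.1 144.8] [ 189   73   39  140 3539] [0.432  0.3303 0.004 ] [array([431.8, 328.7]), array([ 31.8, 145.5]), np.float64(2.5)]
[284.8 108.3] [262  81  45  47 825] [0.5109 0.3705 0.004 ] [array([510.2, 374.4]), array([45.4, 45.2]), np.float64(2.2)]
[284.4 102.1] [273  90  24  24 387] [0.5102 0.3766 0.004 ] [array([510.3, 376.7]), array([22.8, 22.6]), np.float64(39.3)]
[284.7 183.6] [ 264  165   42   56 1059] [0.5138 0.2916 0.004 ] [array([515.9, 281.7]), array([44.9, 62.1]), np.float64(12.5)]
t=38.5 shift cm [-28.71  -7.44  -4.7 ] |30.0| tilt z [-0.0029 -0.0014 -1.    ]
```

View pics/w23.png

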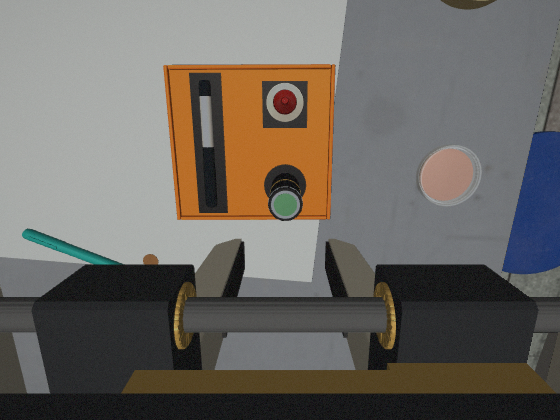

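View pics/t23c.png

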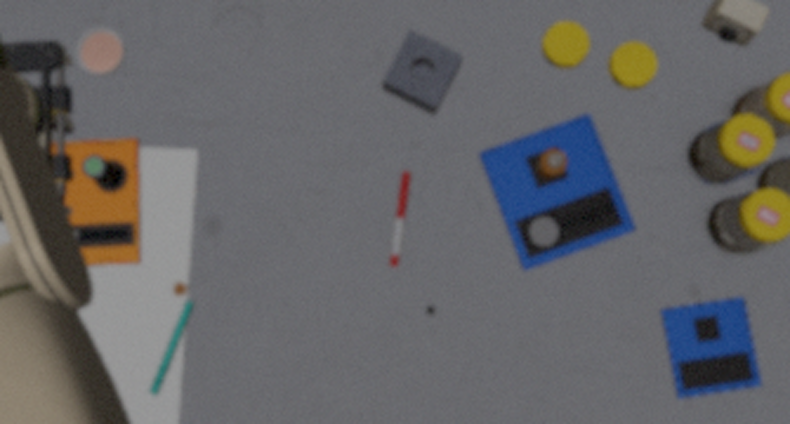

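```bash
python3 - <<'E'
from h import *
p=robot.camera_params("wrist"); print(ray(p,285.5,204,.084)); robot.close_job(); print(robot.read_state()["t"])
E
```

```text
[0.51347105 0.28925437 0.084     ]
the job is handed in; nothing more can be done
the job is handed in; nothing more can be done
```

I made up both kits in the order you gave, and handed the job in at about 38.5 s of the 144 s allowed.

- **Blue tray:** The magnifier lies inside its long mark, and the amber bottle stands upright on its square mark. Its handle end showed a clearance of only about 2 mm, and its lens sides fill most of the mark's width. I chose the larger of the two blue trays.
- **Orange tray:** The black marker is centred along its long mark, and the red-cap bottle is upright and centred on its square mark. The lens tube came straight up out of the foam. It stands upright on the round mark, its top measured within about 1 mm of the mark's centre.
- **Left alone:** I did not touch the red marker, the dish, the turquoise pen or the small blue tray, and the last pictures show them where they were.

**Disagreements:** The top camera gave positions 2–4 mm different from the wrist camera, so I used the wrist camera for every placing. The tube read 28.5 mm at the grip rather than its nominal 30 mm. Nothing slipped, and no check failed.

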